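# Set a sprung junction-box cover up under the centre punch and hold it shut

## Robot

A 7-joint arm with a two-finger parallel gripper is mounted at the origin on a cart in front of the work surface, level with it; the furniture and walls round the work are solid. World frame = base frame: x ahead of the robot, y to its left, z up, the work surface at z = 0. Lengths are in m, angles in rad, forces in N, time in s.
With the tool pointing down it reaches from about 0.425 to 0.925 m from the base axis. Payload 6.8 kg.
Tool frame: the origin (TCP) lies on the front face of the gripper's body, between the roots of the fingers; the fingertips stand 73 mm ahead of it and the grasp point (between the pads) lies 54 mm ahead of it (env.nose_length is the distance from the TCP to the fingertips, in m); z points along the fingers, y is the direction in which the jaws open and shut (so a half turn about z gives the same grasp; the last joint's range is limited). The gripper opens to 85 mm and grips with 20 to 120 N. Pads are 22 mm wide; open, the fingers measure 114 mm over their backs; the gripper's body (76 mm by 85 mm) begins 54 mm behind the grasp point. The pads swing forward as they close: fully open they stand 13 mm farther back than shut.
Start: joints at [1.065, 0.477, 0.022, 1.555, -0.011, 1.109, -0.083], TCP at [0.261, -0.622, 0.304] pointing down, gripper open.
Joint ranges: [-2.96, 2.96], [-0.34, 2.1], [-1.41, 1.46], [0.24, 2.44], [-1.37, 4.51], [0.17, 1.92], [-2.96, 2.96]. Speed limits (rad/s): [2.39, 2.39, 3.14, 3.14, 3.14, 3.14, 3.14].

## Interface

Orientations are given as a unit quaternion [w, x, y, z].
In Python, from cell import env, kin, camera, calibration, job gives the robot as it stands. The module is installed in compiled form; this text tells all that it offers. Calls block until the motion is done:
- env.reach(position, orientation): joint-space move of the TCP to a pose.
- env.movel(position, velocity=0.15, rot=None, stop_force=None): straight line of the TCP; rot=None keeps the orientation; velocity is the mean speed in m/s. With stop_force (N) it stops when the force on the tool has changed by that much, and returns True; else False.
- env.goto_joints(angles): joint-space move.
- env.grip(opening, f_grip=None): finger opening in m; f_grip is the grip in N (None keeps the last); returns when the fingers have stopped.
- env.dwell(seconds).
- kin.inverse_kinematics(position, orientation): joint angles nearest the present ones, or None.
- env.get_state(): the state.
- camera(name): name is "scene" or "side" or "wrist"; returns (picture, depth): 384x512x3 uint8, blue, green, red; 384x512 float32, m along the optical axis (not along the pixel's ray), 0 where there is no reading.
- calibration(name): a dict with "fx", "fy", "cx", "cy" (pixels), "k1" (the pictures are not rectified: a ray, as slopes to the right and down, at radius r is drawn at 1 + k1 r^2 times it, then the intrinsics apply), "rvec" (rotation vector, rad) and "tvec" (3), from world to camera coordinates, as OpenCV has them. Camera axes: x right, y down, z forward; pixel columns grow to the right and rows downward; lengths in m; the calibration is good to about 2 mm. A picture is of the moment at which its call begins: read the wrist's pose just before it. calibration takes no time and is no camera call; for the wrist camera it gives the pose at the moment of the call.
A pose or a line that the arm cannot do raises env.PlanningError and nothing moves.
- job.job_done(): hands the job in, once; it reports no verdict.
The state is a dict: "time": time; "qpos": joint angles; "joint_velocities": joint speeds; "joint_torque": joint torques, N m; "tcp_pos": TCP position; "orientation": TCP orientation; "force": force on the tool from outside, world axes, zero at the start; "torque": the same for the moment, N m; "opening": finger opening in m.
Only numpy, scipy, OpenCV 4.12 (cv2) and the standard library are available. Lean on these libraries where they do the work, as an engineer would, in place of code of your own. Each camera call takes 0.05 s, during which the arm holds its last target.

## Task

Get the junction-box cover ready for punching: first slide the carriage by its red handle until the yellow dot on the blue cover sits right under the tip of the fixed centre punch, then, with the sprung cover still standing up, turn the black quarter-turn wing until its white slot lines up with the white line on the cover. Last, press the cover fully down against its frame and finish while holding it pressed there, with dot and slot still in line. Leave the water bottle and the two spring packs where they stand.

Things in the scene. Friction and masses are not known exactly. Their poses are not given: they have to be found in the camera images.
- slide_bed: dark steel slide bed with two guide rods, 280 x 110 mm, fixed to the bench. Origin on the bench top; the carriage slides along its x axis (level, away from the robot); z up. The grey box on the carriage is 92 mm along x, 180 mm along y. To its left (+y) stand a fixed grey valve actuator and, further left, a red air hose arching up: cross above them with the tool 0.35 m or more above the bench
- punch_stand: green centre-punch stand fixed to the bench beside the slide bed, 124 mm tall (130 mm at the punch). Origin under its column (foot 75 x 55 mm); its arm, 94 to 118 mm above the bench, reaches 75 mm along its own +y to the punch. Its axes are parallel to those of the slide bed
- punch_tip (a point): the point of the steel centre punch, 80 mm above the bench
- dot (a point): centre of the yellow dot (14 mm across, black centre) on top of the cover, 25 mm from the cover's hinge line, which lies 66 mm above the bench. About 6 to 9 mm below the level of the punch tip
- handle_top (a point): centre of the top of the red upright handle, a round post 20 mm in diameter standing free over its upper 54 mm, top 92 mm above the bench, at the carriage's near end, 78 mm nearer along the slide bed's x than the dot and the wing's axis; it moves with the carriage. The box wall begins 22 mm beyond the post. The carriage slides stiffly (about 7 N) and stays where it is left
- wing_top (a point): centre of the top of the black quarter-turn wing, on its turning axis; 105 mm above the bench with the cover down, 125 mm with it up. Wing: bar 12 mm thick, 42 mm long, 30 mm clear above a steel collar (38 mm wide, 5 mm high); white slot along its top. Axis 145 mm from the hinge line, 120 mm from the dot along the bed's +y. Site axes turn with the wing: y along the slot, x across, z along the axis
- carriage (a joint): position of the carriage along the slide bed's x, m: 0 at the near end stop, 0.15 at the far one
- cover (a joint): opening angle of the blue cover (94 x 182 x 4 mm), rad: 0 = fully down on the frame (top 70 mm above the bench), 0.14 = as its spring holds it when free. It hinges along the slide bed's x at the edge by the punch stand; the other end rises and the wing tilts with it. Holding it down takes about 8 N at the wing, more nearer the hinge; pressing anywhere on cover or wing will do
- fastener (a joint): angle of the wing about its axis, rad, counter-clockwise from above: 0 = slot in line with the white line on the cover (along the slide bed's y). Starts positive, so it is turned clockwise. Stops at -0.4 and 1.6; stiff (0.06 N m), stays where it is left
- water_bottle: clear plastic water bottle, 68 mm in diameter, 218 mm tall, bystander; origin at the centre of its foot
- spring_pack_0: upright black spring cartridge with cream ends, 52 mm in diameter, 105 mm tall, bystander; origin at the centre of its foot
- spring_pack_3: upright black spring cartridge with cream ends, 52 mm in diameter, 95 mm tall, bystander; origin at the centre of its foot
Not all that is in view belongs to the job. Several things have the shape of the punch_stand; the one meant has the colours described above.

How it is judged:
On the way, in this order (a step that is already met when the one before it is completed fails the run):
1. the yellow dot sits under the punch tip (horizontal distance between dot and punch_tip below 0.006 m), for 0.2 s.
2. with the dot still under the tip and the cover still up, the slot is turned into line with the white line (value of joint fastener between -0.12 and 0.12 rad and value of joint cover above 0.04 rad and horizontal distance between dot and punch_tip below 0.007 m), for 0.2 s.
At the end, for the whole second after the job is handed in: the robot is holding the cover pressed down (within 0.02 rad, 3 mm at its free edge, with more than 3 N of contact), the slot within 0.12 rad of the white line and the punch tip over the yellow dot (within 7 mm of its centre in plan, 6 mm when first set) (value of joint cover below 0.02 rad and contact force between any of the fingers, the arm and cover above 3 N and value of joint fastener between -0.12 and 0.12 rad and horizontal distance between dot and punch_tip below 0.007 m); the arm keeps its last pose, push and grip.
It fails at once if a bystander (water bottle or spring pack) is moved more than 30 mm (distance of any of water_bottle, spring_pack_0, spring_pack_3 from where it was at the start of the episode above 0.03 m).
It also fails if it takes over 61 s, if anything falls off the work surface, if the arm or the gripper's body presses on something with over 40 N, if the wrist force passes 120 N, or if a joint passes its speed limit or range.

## Working session

There is one attempt and no reset: what is moved stays moved. The work goes in short steps, each a Python script; the robot and the scene stay as the last script left them, time stands still between calls to the robot, and variables do not carry over. Pictures are saved under pics/ and viewed, and the job is handed in when it is done.

```bash
ls; mkdir -p pics; python3 - <<'E'
from cell import env,kin,camera,calibration,job
import cv2
for n in ["scene","side","wrist"]:
    p,d=camera(n); cv2.imwrite(f"pics/{n}0.png",p)
    import numpy as np; np.save(f"{n}0.npy",d)
    print(n,calibration(n))
print(env.get_state(),env.nose_length)
E
```

```text
pics
scene {'fx': 426.5800231633681, 'fy': 426.5800231633681, 'cx': 254.7074990423999, 'cy': 188.42748828322942, 'k1': -0.004311948960958239, 'rvec': array([ 0.85944191, -2.45926707,  1.12819243]), 'tvec': array([0.32929983, 0.34206884, 0.79294305])}
side {'fx': 347.7199438897562, 'fy': 347.7199438897562, 'cx': 253.88394491225026, 'cy': 193.12828837711504, 'k1': -0.05594050790325237, 'rvec': array([ 2.11626931, -0.07778519,  0.03361386]), 'tvec': array([-0.5396793 ,  0.01239437,  1.04420336])}
wrist {'fx': 286.8814563583774, 'fy': 286.8814563583774, 'cx': 255.7920466632297, 'cy': 193.95201381460296, 'k1': -0.00714563032365132, 'rvec': array([-2.37586424,  1.57659905,  0.26602475]), 'tvec': array([-0.6744098 , -0.04449636,  0.37976563])}
{'time': 0.15, 'qpos': array([ 1.06489365,  0.47766964,  0.02237436,  1.55615118, -0.01152367,
        1.10928743, -0.08311556]), 'joint_velocities': array([-0.00067119, -0.0037208 ,  0.00055787, -0.00255094, -0.00095943,
        0.00061081,  0.0018814 ]), 'joint_torque': array([ 3.21266780e-03, -5.96921182e+01,  1.61070205e+00, -2.81489468e+01,
        1.26838678e-02,  6.50564165e-03,  3.19914727e-05]), 'tcp_pos': array([ 0.2613608 , -0.62200001,  0.30314056]), 'orientation': array([-6.69709156e-04,  9.80287200e-01,  1.97576627e-01, -1.80575054e-04]), 'force': array([-0.42792619,  0.52199688, -0.0115208 ]), 'torque': array([-0.0252984 , -0.01113904,  0.01568188]), 'opening': 0.08570684672970373} 0.0726
```

View pics/scene0.png

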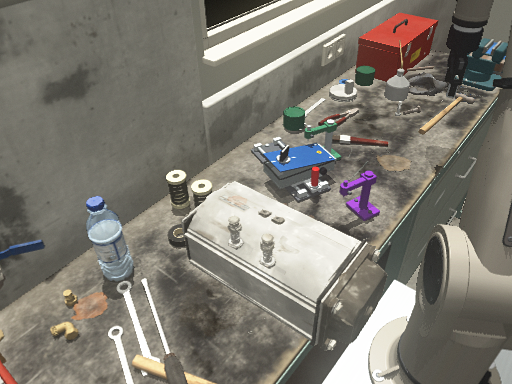

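View pics/side0.png

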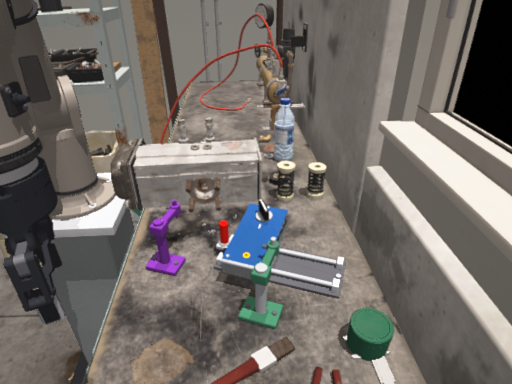

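View pics/wrist0.png

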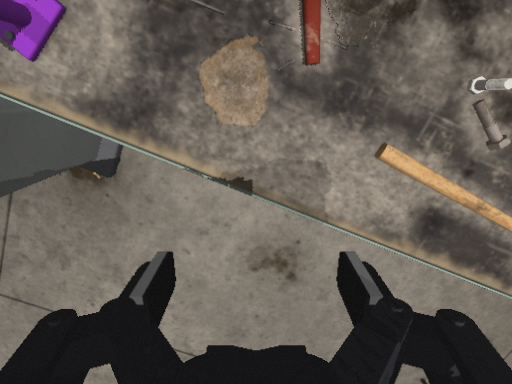

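```bash
cat > h.py <<'E'
from cell import env,kin,camera,calibration,job
import cv2, numpy as np
from scipy.spatial.transform import Rotation as R
def K(c): return np.array([[c['fx'],0,c['cx']],[0,c['fy'],c['cy']],[0,0,1]])
def ray(c,uv):
    D=np.array([c['k1'],0,0,0,0.])
    p=cv2.undistortPoints(np.array([[uv]],float),K(c),D)[0,0]
    Rm=cv2.Rodrigues(c['rvec'])[0]
    o=-Rm.T@c['tvec']; d=Rm.T@np.array([p[0],p[1],1.]); return o,d
def atz(c,uv,z):
    o,d=ray(c,uv); return o+d*(z-o[2])/d[2]
def proj(c,P):
    return cv2.projectPoints(np.array([P],float),c['rvec'],c['tvec'],K(c),np.array([c['k1'],0,0,0,0.]))[0][0,0]
def crop(img,x,y,w,h,s,name):
    cv2.imwrite('pics/'+name,cv2.resize(img[y:y+h,x:x+w],None,fx=s,fy=s,interpolation=cv2.INTER_CUBIC))
E
python3 - <<'E'
from h import *
crop(cv2.imread('pics/side0.png'),205,190,150,140,5,'s0c.png')
crop(cv2.imread('pics/scene0.png'),240,100,140,110,5,'c0c.png')
E
```

```text
(no output)
```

View pics/s0c.png

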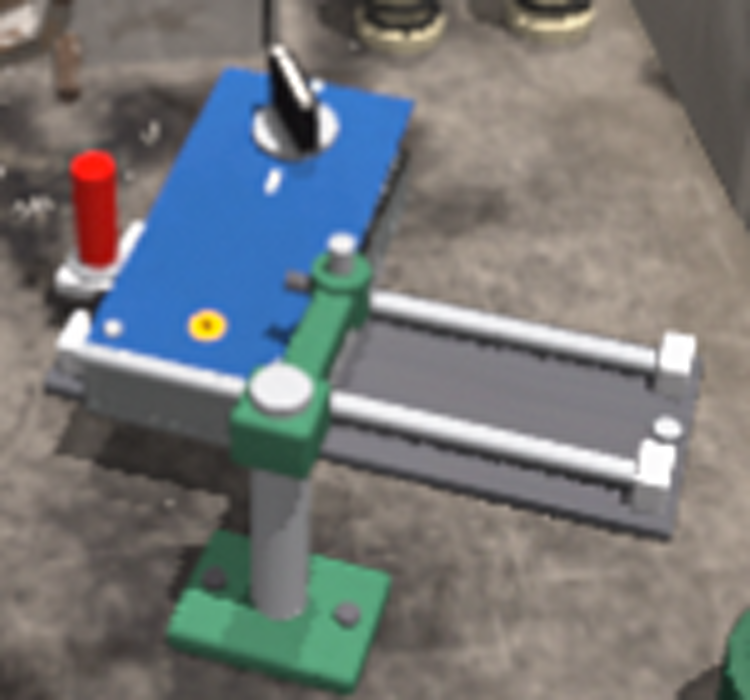

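View pics/c0c.png

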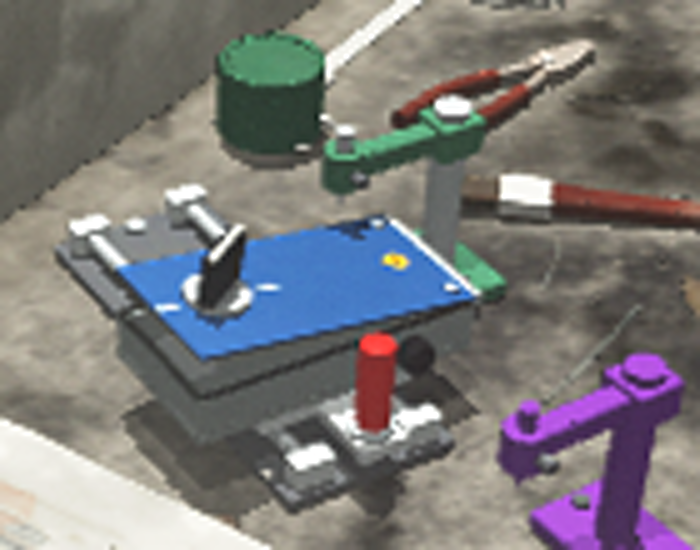

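```bash
python3 - <<'E'
from h import *
np.set_printoptions(precision=4,suppress=True)
from scipy.optimize import least_squares
c1,c2=calibration('side'),calibration('scene')
for n,z,a,b in [('dot',.073,(246.4,255),(319.2,152.2)),('punchtop',.130,(273.4,238.4),(309,126)),('handle',.092,(223.8,223.2),(315.8,169)),('wing',.125,(263.8,205),(285.6,149))]:
    o1,d1=ray(c1,a);o2,d2=ray(c2,b)
    A=np.c_[d1,-d2]; t=np.linalg.lstsq(A,o2-o1,rcond=None)[0]
    print(n,atz(c1,a,z),atz(c2,b,z),'tri',(o1+d1*t[0]+o2+d2*t[1])/2,'gap',np.linalg.norm(o1+d1*t[0]-o2-d2*t[1]))
# stand top column, foot; spring packs, bottle
print('col',atz(c1,(205+280/5,190+388/5),.124), atz(c2,(240+453/5,100+105/5),.124))
for u in [(286,166),(317,166),(285,103)]: print(atz(c1,u,.1))
E
```

```text
dot [ 0.4997 -0.3811  0.073 ] [ 0.4949 -0.3791  0.073 ] tri [ 0.498  -0.3809  0.0718] gap 0.003883905076311483
punchtop [ 0.5514 -0.4024  0.13  ] [ 0.547  -0.3995  0.13  ] tri [ 0.5501 -0.4019  0.1287] gap 0.0031746031799323752
handle [ 0.4543 -0.2936  0.092 ] [ 0.4476 -0.286   0.092 ] tri [ 0.4522 -0.2902  0.0885] gap 0.004146916756938042
wing [ 0.5447 -0.2774  0.125 ] [ 0.5372 -0.2733  0.125 ] tri [ 0.5424 -0.2767  0.1229] gap 0.005565756544454741
col [ 0.5214 -0.4736  0.124 ] [ 0.5172 -0.4681  0.124 ]
[ 0.6305 -0.0431  0.1   ]
[ 0.7186 -0.0502  0.1   ]
[0.7163 0.558  0.1   ]
```

```bash
python3 - <<'E'
from h import *
np.set_printoptions(precision=4,suppress=True)
c=calibration('wrist');s=env.get_state()
q=s['orientation'];Rt=R.from_quat([q[1],q[2],q[3],q[0]]).as_matrix()
Rc=cv2.Rodrigues(c['rvec'])[0];o=-Rc.T@c['tvec']
print(Rt); print('cam in tool',Rt.T@(o-s['tcp_pos']),'\n',Rt.T@Rc.T)
c1=calibration('side')
a=atz(c1,(205+275/5,190+50/5),.125);b=atz(c1,(205+314/5,190+98/5),.125);print(a,b,np.linalg.norm(a-b),np.degrees(np.arctan2(*(b-a)[1::-1])))
yaw=np.radians(-23)
for k in (0,1,2,3):
    th=yaw+k*np.pi/2
    M=np.array([[np.cos(th),np.sin(th),0],[np.sin(th),-np.cos(th),0],[0,0,-1.]])
    q=R.from_matrix(M).as_quat();q=q[[3,0,1,2]]
    for p in [(.453,-.292,.135),(.453,-.292,.3),(.545,-.277,.2)]: print(k,p,kin.inverse_kinematics(p,q))
E
```

```text
[[ 0.9219  0.3874 -0.0006]
 [ 0.3874 -0.9219  0.0012]
 [-0.0001 -0.0014 -1.    ]]
cam in tool [ 0.0833 -0.0004 -0.0701] 
 [[ 0.0013 -0.9448 -0.3278]
 [ 1.      0.0008  0.0015]
 [-0.0012 -0.3278  0.9448]]
[ 0.538  -0.2561  0.125 ] [ 0.5517 -0.2963  0.125 ] 0.04244457880288265 -71.2419294223342
0 (0.453, -0.292, 0.135) [ 0.4146  0.4828  0.053   2.0173 -0.0411  0.6425 -1.4778]
0 (0.453, -0.292, 0.3) [ 0.4389  0.2579  0.0213  1.8872 -0.0065  0.9965 -1.5092]
0 (0.545, -0.277, 0.2) [ 0.338   0.486   0.0401  1.8074 -0.0249  0.8487 -1.5823]
1 (0.453, -0.292, 0.135) [ 0.6492  0.4938 -0.2412  2.0009  0.184   0.6673 -0.1106]
1 (0.453, -0.292, 0.3) [ 0.6838  0.2737 -0.2712  1.8708  0.0857  1.0082 -0.025 ]
1 (0.545, -0.277, 0.2) [ 0.5618  0.4999 -0.2568  1.7909  0.1598  0.871  -0.1696]
2 (0.453, -0.292, 0.135) [ 0.856   0.5328 -0.5046  1.9867  0.3837  0.7155  1.2855]
2 (0.453, -0.292, 0.3) [ 0.9264  0.3112 -0.568   1.8551  0.1933  1.03    1.4494]
2 (0.545, -0.277, 0.2) [ 0.773   0.5455 -0.5451  1.7756  0.3458  0.917   1.2484]
3 (0.453, -0.292, 0.135) [ 0.1475  0.5126  0.3947  2.0353 -0.3163  0.6515 -2.7926]
3 (0.453, -0.292, 0.3) [-0.4618  0.5587  1.2899  1.9363 -0.6032  1.1148 -2.4675]
3 (0.545, -0.277, 0.2) [ 0.0782  0.5113  0.3898  1.8261 -0.2496  0.8524 -2.9546]
```

```bash
cat >> h.py <<'E'
np.set_printoptions(precision=4,suppress=True)
def quat(th,M0=None):
    M=np.array([[np.cos(th),np.sin(th),0],[np.sin(th),-np.cos(th),0],[0,0,-1.]])
    if M0 is not None: M=M0@M
    q=R.from_matrix(M).as_quat();return q[[3,0,1,2]]
E
python3 - <<'E'
from h import *
yaw=np.radians(-23)
env.reach((.453,-.292,.3),quat(yaw))
c=calibration('wrist');p,d=camera('wrist')
np.save('w1.npy',d);cv2.imwrite('pics/w1.png',p)
import pickle;pickle.dump(c,open('w1.pkl','wb'))
print(env.get_state()['time'],env.get_state()['tcp_pos'])
crop(p,140,20,260,200,3,'w1c.png')
E
```

```text
1.625 [ 0.4526 -0.2932  0.3001]
```

View pics/w1.png

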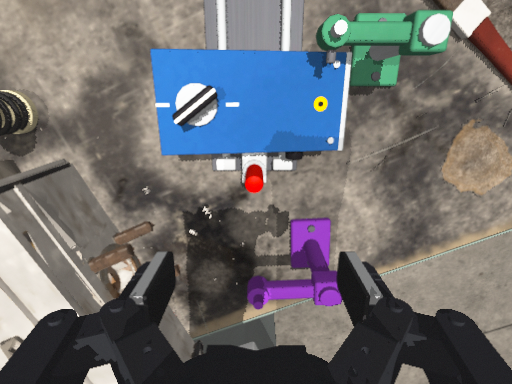

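View pics/w1c.png

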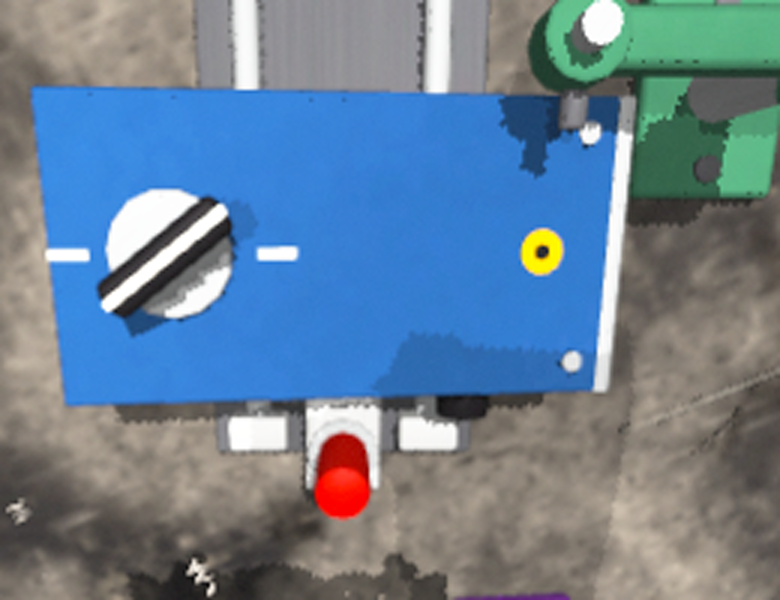

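```bash
python3 - <<'E'
from h import *
import pickle;c=pickle.load(open('w1.pkl','rb'))
f=lambda x,y,z:atz(c,(140+x/3,20+y/3),z)
dot=f(541,251,.0733);pt=f(603,22,.130);h=f(342,491,.092);w=f(165.5,256,.125)
a=f(108,303,.122);b=f(223,209,.128)
col=atz(c,(436,28),.124)
for n in 'dot pt h w a b col'.split(): print(n,eval(n))
def ang(v): return np.degrees(np.arctan2(v[1],v[0]))
print('y dirs',ang(w-dot),ang(pt-col),'len',np.linalg.norm((w-dot)[:2]),np.linalg.norm((pt-col)[:2]))
# rod direction (left rod, centre line) z unknown; parallel
print('rod',ang(f(246,5,.05)-f(246,88,.05)),ang(f(439,5,.05)-f(438,90,.05)))
print('lines',ang(f(48,256,.092)-f(297,254,.082)), 'hinge edge',ang(f(627,100,.068)-f(602,390,.068)), 'x edges', ang(f(34,87,.095)-f(620,98,.07)),ang(f(66,404,.095)-f(595,390,.07)))
print('slot',ang(a-b),np.linalg.norm(a-b))
th=np.radians(-23);X=np.array([np.cos(th),np.sin(th),0]);Y=np.array([-np.sin(th),np.cos(th),0])
for n,v in [('pt-dot',pt-dot),('h-dot',h-dot),('w-dot',w-dot)]: print(n,v@X,v@Y)
E
```

```text
dot [ 0.4966 -0.3821  0.0733]
pt [ 0.5481 -0.4031  0.13  ]
h [ 0.4514 -0.2917  0.092 ]
w [ 0.541  -0.2778  0.125 ]
a [ 0.5361 -0.2566  0.122 ]
b [ 0.5455 -0.2978  0.128 ]
col [ 0.5201 -0.4716  0.124 ]
y dirs 66.95128109466984 67.78950988028738 len 0.11342505772577333 0.0739921050803492
rod -25.12887282352092 -21.800567304060344
lines 67.17982944592273 hinge edge -22.428140406563095 x edges 67.10697552293422 67.00371735668054
slot 102.82206345714475 0.04266523699366892
pt-dot 0.05558866010719361 0.0008374976840367682
h-dot -0.07696524826625681 0.0656136692507402
w-dot 9.644591679312326e-05 0.11342501672153346
```

```bash
python3 - <<'E'
from h import *
yaw=np.radians(-22.95);q=quat(yaw)
h=np.array([.4515,-.2915])
print(env.movel((*h,.20),velocity=.2,rot=q))
print(env.movel((*h,.134),velocity=.1,rot=q,stop_force=8), env.get_state()['tcp_pos'])
env.grip(0.0,40)
s=env.get_state();print(s['opening'],s['force'],s['tcp_pos'],s['time'])
p,_=camera('side');crop(p,180,150,180,150,4,'s2.png')
E
```

```text
False
False [ 0.4519 -0.2918  0.1346]
0.018530032234347866 [-1.1996  5.0875  5.9023] [ 0.452  -0.2905  0.1344] 3.7
```

View pics/s2.png

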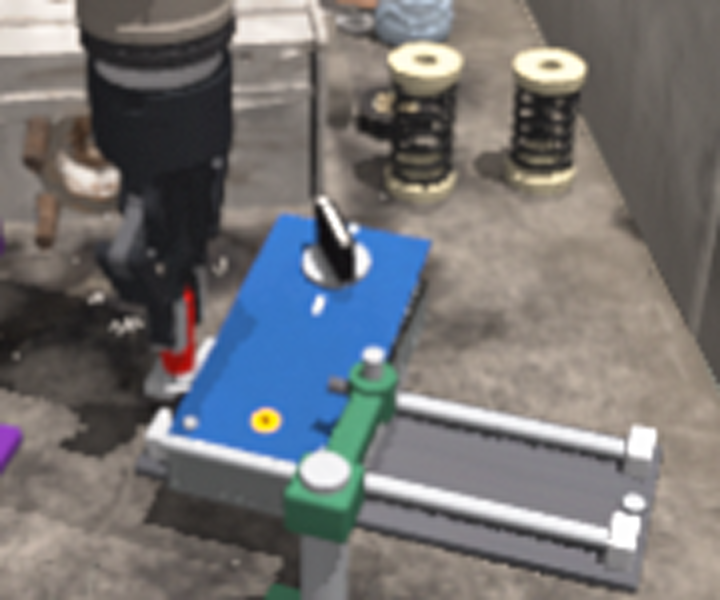

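```bash
python3 - <<'E'
from h import *
yaw=np.radians(-22.95);q=quat(yaw)
X=np.array([np.cos(yaw),np.sin(yaw),0])
s=env.get_state();p0=s['tcp_pos']
print(env.movel(p0+.0558*X,velocity=.05,rot=q))
s=env.get_state();print((s['tcp_pos']-p0),(s['tcp_pos']-p0)@X,s['force'],s['opening'],s['time'])
p,_=camera('side');crop(p,205,190,150,120,5,'s3.png')
p,_=camera('scene');crop(p,240,90,140,110,5,'c3.png')
p,_=camera('wrist');cv2.imwrite('pics/w3.png',p)
import pickle;pickle.dump(calibration('wrist'),open('w3.pkl','wb'))
E
```

```text
False
[ 0.0502 -0.0212  0.    ] 0.0544438762973146 [-4.5723  3.2595  6.8796] 0.01881802617097958 5.0167
```

View pics/s3.png

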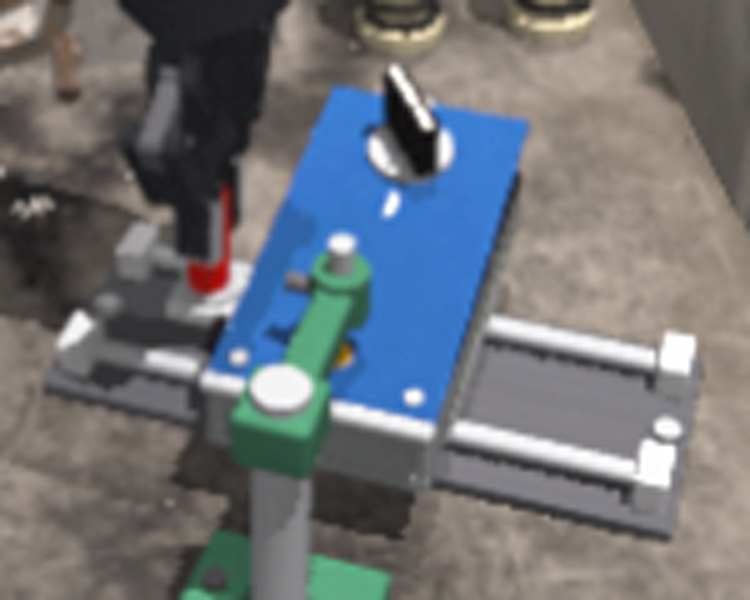

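View pics/c3.png

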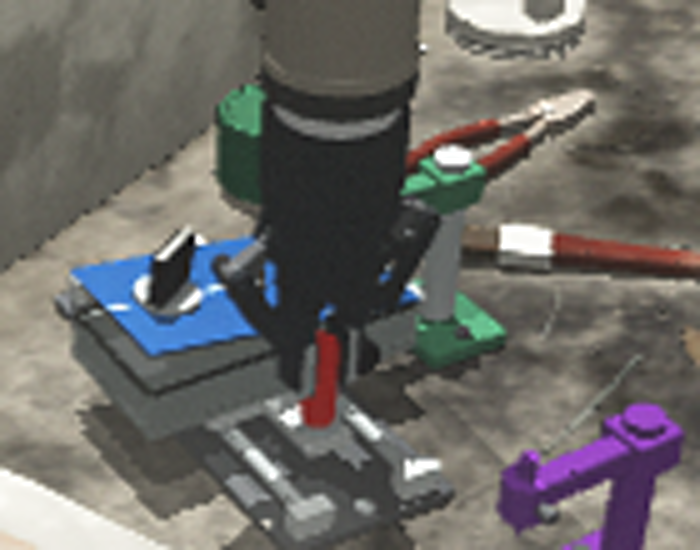

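View pics/w3.png

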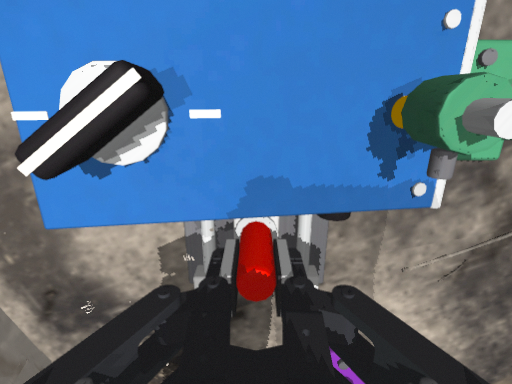

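```bash
python3 - <<'E'
from h import *
import pickle
w1=pickle.load(open('w1.pkl','rb'));w3=pickle.load(open('w3.pkl','rb'))
yaw=np.radians(-22.95);X=np.array([np.cos(yaw),np.sin(yaw),0]);Y=np.array([-np.sin(yaw),np.cos(yaw),0])
pt=np.array([.5481,-.4031,.13])
def onc(c,uv):
    z=.08
    for _ in range(10):
        P=atz(c,uv,z); d=(P-pt)@Y+.0245; z=.070+d*np.tan(.14)
    return np.array([(P-pt)@X,(P-pt)@Y,P[2]])*1000
f=lambda x,y:(140+x/3,20+y/3)
print('before: dot',onc(w1,f(541,251)),'dashes',onc(w1,f(68,256)),onc(w1,f(277,254)),'screws',onc(w1,f(590,133)),onc(w1,f(571,362)))
print('after: dashes',onc(w3,(29,116)),onc(w3,(205,114)),'screws',onc(w3,(452.5,18.5)),onc(w3,(419,189.5)),'dotedge',onc(w3,(391,112)))
P=atz(w3,(507,117.5),.13);print('punch',(P-pt)@X,(P-pt)@Y)
c=calibration('side');P=atz(c,(205+342/5,190+242/5),.13)
print('side: punch',(P-pt)@X*1e3,(P-pt)@Y*1e3,'screws',onc(c,(205+239/5,190+357/5)),onc(c,(205+414/5,190+397/5)),'dotvis',onc(c,(205+356/5,190+356/5)))
print('side before screw',onc(c,(205+112/5,190+327/5)),'dot',onc(c,(205+207/5,190+325/5)))
E
```

```text
before: dot [-55.6275  -0.7887  73.3414] dashes [-56.3961 148.7112  94.4093] [-56.1767  85.2803  85.4704] screws [-19.7721 -14.2277  71.4476] [-92.3041 -14.217   71.4491]
after: dashes [ -1.9496 149.6407  94.5402] [-1.865  85.6638 85.5245] screws [ 34.9324 -14.4671  71.4139] [-38.2348 -14.47    71.4135] dotedge [-1.6076  6.2887 74.3388]
punch 0.0003507873350686542 0.002032203060246295
side: punch 2.7391570374361445 1.954562223664871 screws [-34.9168 -11.2819  71.8627] [ 37.1191 -11.2315  71.8698] dotvis [ 9.8381  2.1013 73.7487]
side before screw [-90.0448 -10.9689  71.9068] dot [-52.9202   0.819   73.568 ]
```

```bash
python3 - <<'E'
from h import *
yaw=np.radians(-22.95);q=quat(yaw)
X=np.array([np.cos(yaw),np.sin(yaw),0])
p0=np.array([ 0.452,-0.2905,0.1344])
s=env.get_state();a=s['tcp_pos']
env.movel(p0+.0575*X,velocity=.02,rot=q)
env.dwell(.3)
s=env.get_state();print((s['tcp_pos']-a)@X,s['force'])
env.grip(.06)
s=env.get_state();print((s['tcp_pos']-a)@X,s['force'])
p=s['tcp_pos'];env.movel((p[0],p[1],.27),velocity=.2,rot=q)
import pickle;pickle.dump(calibration('wrist'),open('w4.pkl','wb'))
p,_=camera('wrist');cv2.imwrite('pics/w4.png',p);crop(p,130,60,260,170,3,'w4c.png')
p,_=camera('side');crop(p,205,190,150,120,5,'s4.png')
print(env.get_state()['time'])
E
```

```text
0.001445056036721425 [-4.99    4.3315  6.6902]
0.003099176902217925 [-0.3628 -0.3706  0.2677]
7.1167
```

View pics/w4.png

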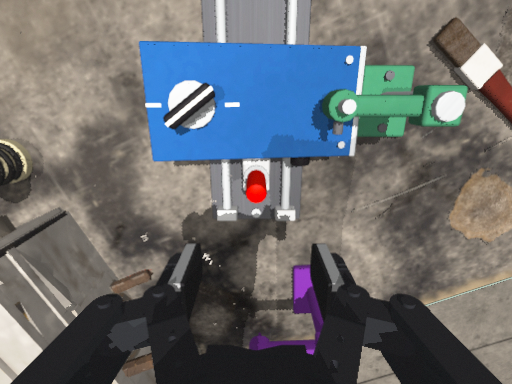

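View pics/w4c.png

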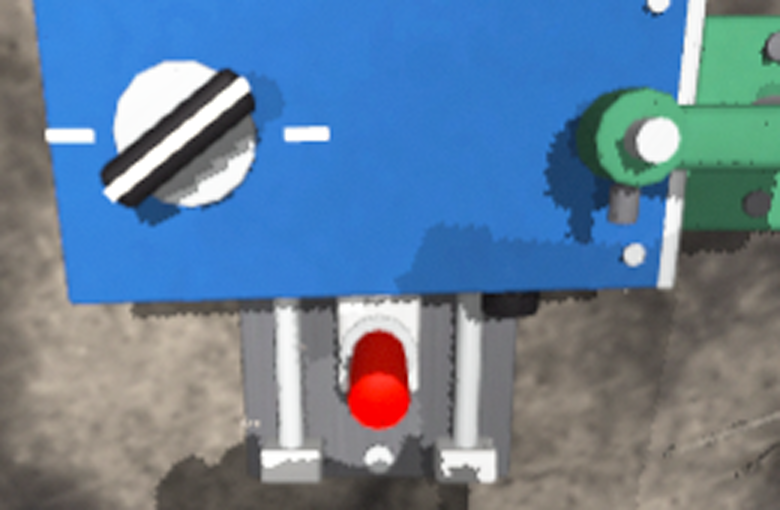

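View pics/s4.png

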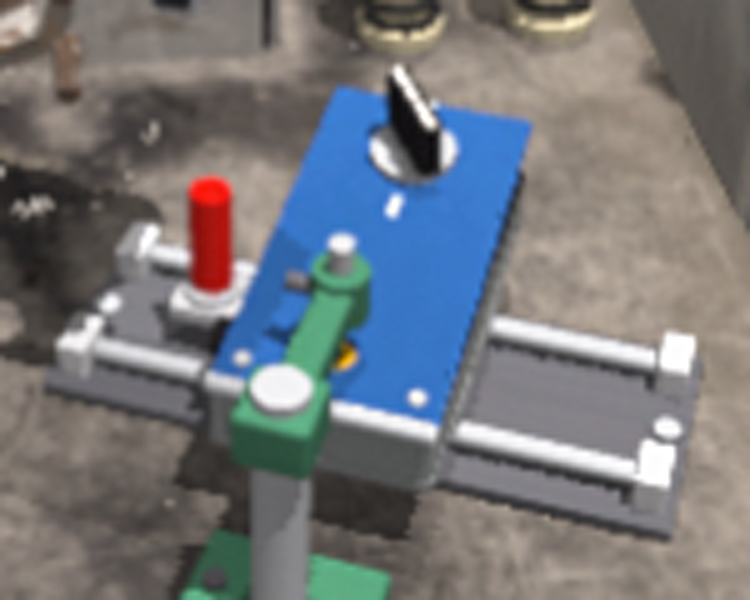

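```bash
python3 - <<'E'
from h import *
import pickle
w=pickle.load(open('w4.pkl','rb'))
yaw=np.radians(-22.95);X=np.array([np.cos(yaw),np.sin(yaw),0]);Y=np.array([-np.sin(yaw),np.cos(yaw),0])
pt=np.array([.5481,-.4031,.13])
f=lambda x,y:(130+x/3,60+y/3)
def onc(c,uv,h=.004):
    z=.08
    for _ in range(20):
        P=atz(c,uv,z); d=(P-pt)@Y+.0242; z=.066+d*np.tan(.14)+h/np.cos(.14)
    return P
b=lambda P:np.array([(P-pt)@X,(P-pt)@Y,P[2]-0])*1000
print('punch',b(atz(w,f(658,140),.13)))
for uv in [f(70,136),f(307,134),(349.5,60),f(634,254)]: print(b(onc(w,uv)))
print('handle',b(atz(w,f(379,400),.092)))
A=onc(w,f(112,193),.039);B=onc(w,f(248,88),.039)
print('slot',b(A),b(B),b((A+B)/2),(A+B)/2)
n=R.from_rotvec(.14*X).apply([0,0,1]);Yt=R.from_rotvec(.14*X).apply(Y)
v=A-B;print('phi',np.arctan2(-(v@X),v@Yt),np.linalg.norm(v))
c=calibration('side')
g=lambda x,y:(205+x/5,190+y/5)
A=onc(c,g(398,70),.039);B=onc(c,g(432,131),.039);v=A-B
print('side slot',b(A),b(B),b((A+B)/2),(A+B)/2,np.arctan2(-(v@X),v@Yt),np.linalg.norm(v))
E
```

```text
punch [ -0.0051   0.0802 130.    ]
[ -0.5503 148.9005  94.4332]
[-0.3057 85.1494 85.4492]
[ 35.7663 -14.3109  71.4331]
[-36.2451 -14.4249  71.417 ]
handle [-77.2202  64.7516  92.    ]
slot [-12.5158 129.1597 126.9971] [ 11.3238  95.9677 122.3196] [ -0.596  112.5637 124.6583] [ 0.5914 -0.2992  0.1247]
phi 0.6182074865243447 0.041132825195082594
side slot [ -8.5358 129.7382 127.0786] [ 15.5815  95.4362 122.2447] [  3.5228 112.5872 124.6617] [ 0.5952 -0.3008  0.1247] 0.6081779540446695 0.0422094161326719
```

```bash
cat >> h.py <<'E'
yaw=np.radians(-22.95);X=np.array([np.cos(yaw),np.sin(yaw),0]);Y=np.array([-np.sin(yaw),np.cos(yaw),0])
top=np.array([.5915,-.2995,.1247])
def wpose(phi,dist,tilt=.14,top=top):
    Rt=R.from_rotvec(tilt*X); n=Rt.apply([0,0,1]); Yt=Rt.apply(Y)
    s=Yt*np.cos(phi)-X*np.sin(phi)
    M=np.c_[s,np.cross(-n,s),-n]
    return top+n*dist, R.from_matrix(M).as_quat()[[3,0,1,2]]
E
python3 - <<'E'
from h import *
for ph in (.615,0,-.1): 
    for d in (.14,.0506): print(ph,d,kin.inverse_kinematics(*wpose(ph,d)))
p,q=wpose(.615,.14)
env.reach(p,q)
env.dwell(.2)
s=env.get_state();print(s['tcp_pos']-p,s['time'],s['force'])
pp,_=camera('wrist');cv2.imwrite('pics/w5.png',pp)
import pickle;pickle.dump(calibration('wrist'),open('w5.pkl','wb'))
c=calibration('wrist');print(proj(c,top),proj(c,top-np.array([0,0,0])+wpose(.615,0)[0]*0))
E
```

```text
0.615 0.14 [ 0.7872  0.5505 -0.4734  1.5859  0.116   1.0551  0.5332]
0.615 0.0506 [ 0.7797  0.6504 -0.4906  1.6534  0.1907  0.9028  0.474 ]
0 0.14 [ 0.6982  0.53   -0.3424  1.5928  0.0353  1.0447 -0.0184]
0 0.0506 [ 0.6878  0.6262 -0.355   1.6605  0.0841  0.8863 -0.0577]
-0.1 0.14 [ 0.6846  0.5275 -0.3228  1.5939  0.0235  1.0435 -0.1091]
-0.1 0.0506 [ 0.6745  0.6234 -0.3356  1.6616  0.0691  0.8845 -0.1458]
[-0.      0.0001  0.    ] 9.0917 [ 0.3163 -0.3233 -0.1899]
[257.3809 207.9391] [257.3809 207.9391]
```

View pics/w5.png

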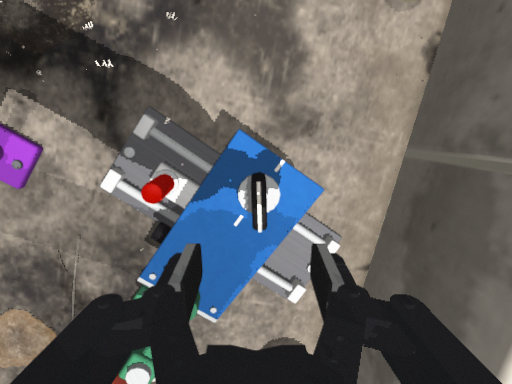

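```bash
python3 - <<'E'
from h import *
crop(cv2.imread('pics/w5.png'),215,155,90,90,7,'w5c.png')
E
```

```text
(no output)
```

View pics/w5c.png

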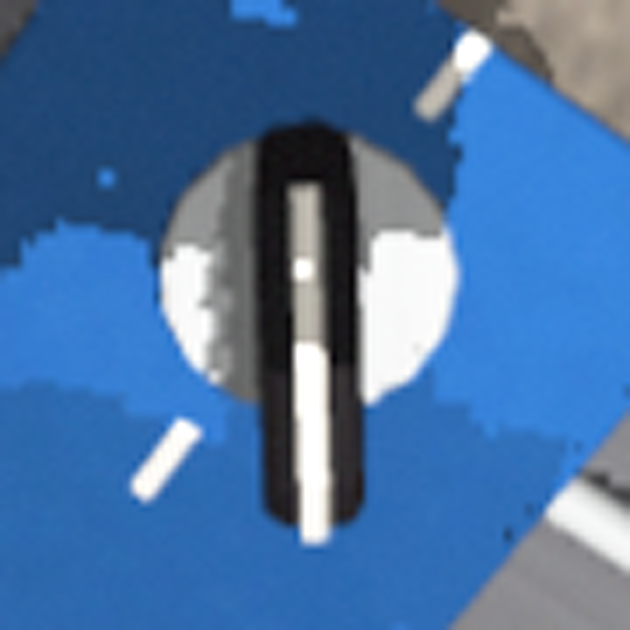

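```bash
python3 - <<'E'
from h import *
p,q=wpose(.63,.14)
M=R.from_quat(q[[1,2,3,0]]).as_matrix()
t2=top+.0012*M[:,1]; print(t2)
print(env.movel(wpose(.63,.10,top=t2)[0],rot=q,velocity=.15))
p,q=wpose(.63,.0506,top=t2)
print(env.movel(p,rot=q,velocity=.06,stop_force=6))
s=env.get_state();print(s['tcp_pos']-p,s['force'])
pp,_=camera('side');crop(pp,180,120,180,150,4,'s6.png')
env.grip(0,30)
s=env.get_state();print(s['tcp_pos']-p,s['force'],s['torque'],s['opening'],s['time'])
pp,_=camera('side');crop(pp,180,150,180,150,4,'s7.png')
pp,_=camera('wrist');cv2.imwrite('pics/w7.png',pp)
E
```

```text
[ 0.5927 -0.2992  0.1248]
False
False
[ 0.0003 -0.0002  0.0004] [ 0.6092  0.213  -0.1738]
[0.0007 0.0002 0.0005] [1.4869 0.2883 1.7121] [ 0.0227 -0.3475 -0.0621] 0.01136757254668116 11.075
```

View pics/s7.png

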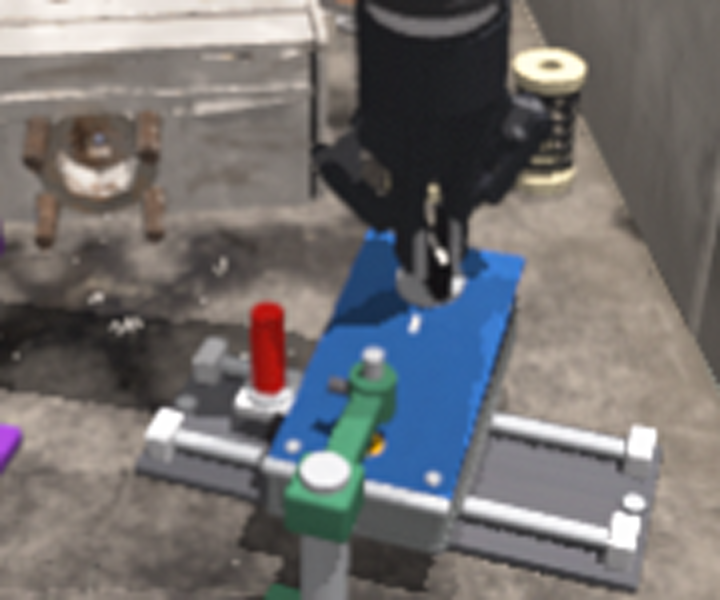

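View pics/w7.png

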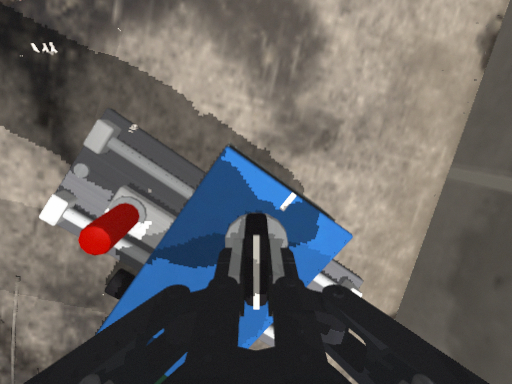

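```bash
python3 - <<'E'
from h import *
t2=np.array([ 0.5927,-0.2992,0.1248])
for ph in (.42,.21,0.0,-.01):
    p,q=wpose(ph,.0506,top=t2)
    try: env.movel(p,rot=q)
    except env.PlanningError as e:
        print('pe',e); env.reach(p,q)
    s=env.get_state();print(ph,(s['tcp_pos']-p)*1e3,s['force'],s['torque'],s['opening'],s['time'])
env.dwell(.5)
pp,_=camera('side');crop(pp,205,190,150,120,5,'s8.png')
pp,_=camera('wrist');cv2.imwrite('pics/w8.png',pp)
s=env.get_state();q=s['orientation'];M=R.from_quat(q[[1,2,3,0]]).as_matrix();print('phi act',np.arctan2(-M[:,0]@X,M[:,0]@Y))
E
```

```text
0.42 [0.4523 0.1636 0.3723] [2.3766 1.084  2.4781] [ 0.1157 -0.3693 -0.0434] 0.011142525474725511 11.5333
0.21 [0.279  0.1815 0.3088] [1.3969 0.3197 3.7223] [ 0.1829 -0.3333 -0.0164] 0.011240032523237352 11.8917
0.0 [0.1469 0.234  0.1633] [0.8665 1.8919 3.8021] [ 0.3632 -0.2938 -0.0434] 0.011095305991219061 12.25
-0.01 [0.1434 0.2835 0.0744] [1.7454 2.7706 5.6536] [ 0.5443 -0.3004  0.0364] 0.011040706661749444 12.5
phi act -0.00984580912900305
```

View pics/s8.png

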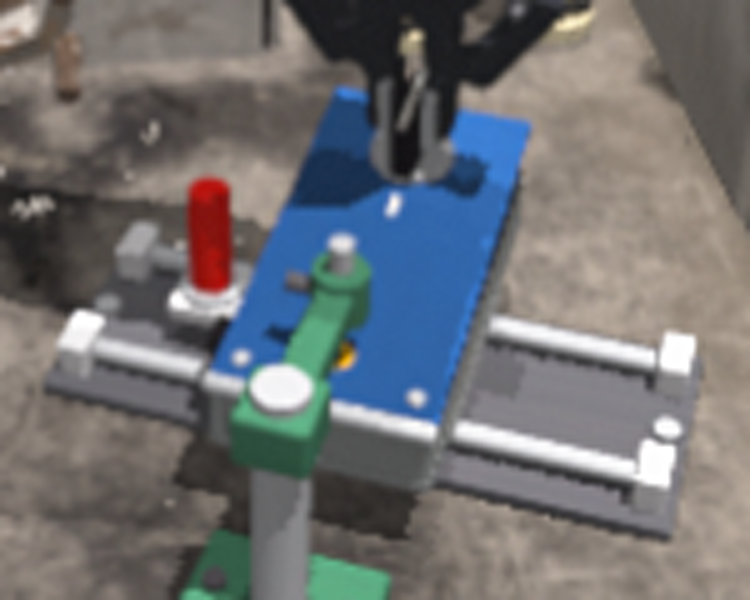

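View pics/w8.png

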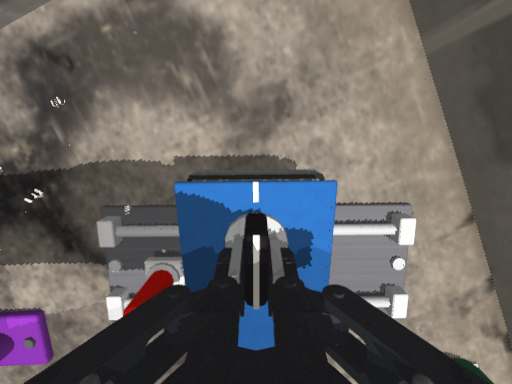

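```bash
python3 - <<'E'
from h import *
t2=np.array([ 0.5927,-0.2992,0.1248]); pt=np.array([.5481,-.4031,.13])
env.grip(0,50)
H=pt-.0242*Y; H[2]=.066
p0,_=wpose(-.005,.0506,top=t2)
for d in (.04,.08,.11,.13,.14,.15,.16,.17):
    _,q=wpose(-.005,0,tilt=.14-min(d,.14))
    p=H+R.from_rotvec(-d*X).apply(p0-H)
    env.movel(p,rot=q,velocity=.04)
    s=env.get_state();print(d,(s['tcp_pos']-p)*1e3,s['force'],s['torque'],s['opening'],s['time'])
    if s['force'][2]>22: break
env.dwell(.3)
pp,_=camera('side');crop(pp,205,190,150,120,5,'s9.png')
pp,_=camera('wrist');cv2.imwrite('pics/w9.png',pp)
pp,_=camera('scene');crop(pp,230,90,140,110,5,'c9.png')
import pickle;pickle.dump(calibration('wrist'),open('w9.pkl','wb'))
E
```

```text
0.04 [0.1367 0.202  0.1283] [2.0679 3.7226 6.1893] [ 0.8369 -0.383   0.0674] 0.010821115587827529 13.6333
0.08 [0.1315 0.1418 0.2923] [1.6426 4.9321 7.3929] [ 0.9512 -0.3278  0.0155] 0.01107160083924413 13.95
0.11 [0.1185 0.1023 0.3702] [1.5899 4.3822 7.1184] [ 0.969  -0.209   0.0179] 0.011170896483278524 14.225
0.13 [0.1264 0.0983 0.4465] [0.4954 4.3908 7.3741] [ 1.0429 -0.1436  0.0218] 0.011416730828250898 14.475
0.14 [0.1403 0.0885 0.5375] [0.8684 4.2778 7.057 ] [ 0.9863 -0.184  -0.0312] 0.010861637507915693 14.725
0.15 [-0.1346 -0.6139  1.4622] [-2.5556  4.073  14.3438] [0.9479 0.4604 0.0675] 0.011013448707709263 14.975
0.16 [-0.2557 -1.3747  2.5874] [-4.4412  4.3669 21.179 ] [0.8909 1.1632 0.0613] 0.010894230469322055 15.225
0.17 [ 0.1978 -2.3177  3.7902] [-5.9106  2.7623 26.736 ] [0.6012 1.4606 0.0694] 0.010590310285161737 15.475
```

View pics/s9.png

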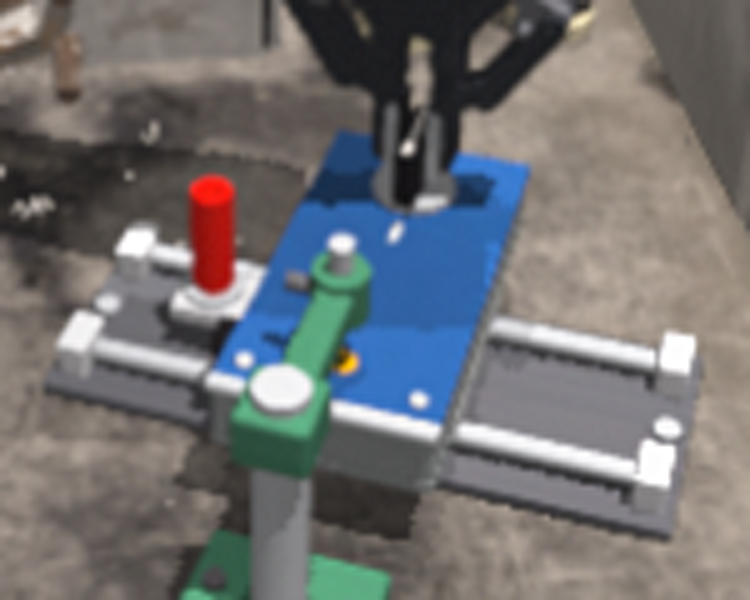

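View pics/w9.png

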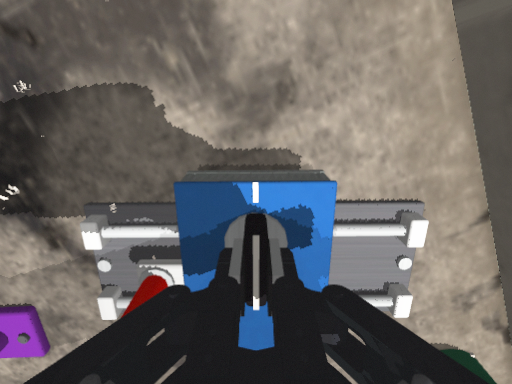

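View pics/c9.png

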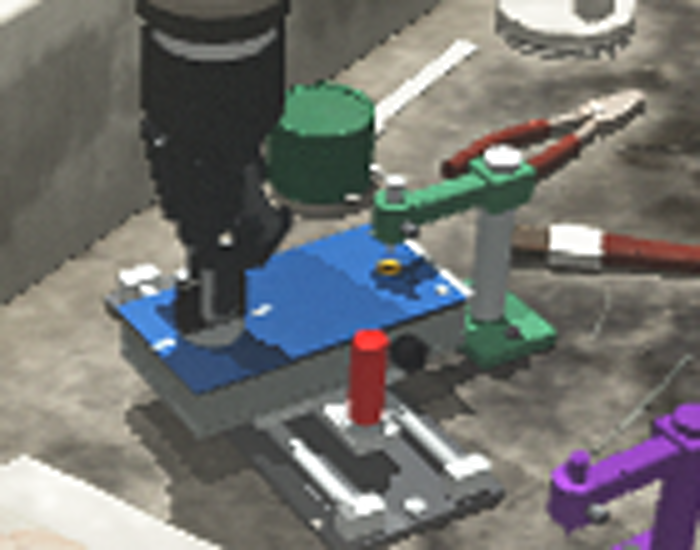

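```bash
python3 - <<'E'
from h import *
pt=np.array([.5481,-.4031,.13])
c=calibration('side');g=lambda x,y:(205+x/5,190+y/5)
b=lambda P:np.array([(P-pt)@X,(P-pt)@Y])*1e3
print(b(atz(c,g(342,242),.13)),b(atz(c,g(245,360),.070)),b(atz(c,g(419,400),.070)))
env.dwell(.5);s=env.get_state();print(s['force'],s['tcp_pos'],s['opening'],s['time'])
p,_=camera('scene');crop(p,290,110,60,50,12,'c10.png')
E
```

```text
[2.7392 1.9546] [-32.743  -10.2585] [ 38.9764 -10.3064]
[-5.5513  3.7193 26.8745] [ 0.5966 -0.2928  0.1551] 0.01098678756455973 16.425
```

View pics/c10.png

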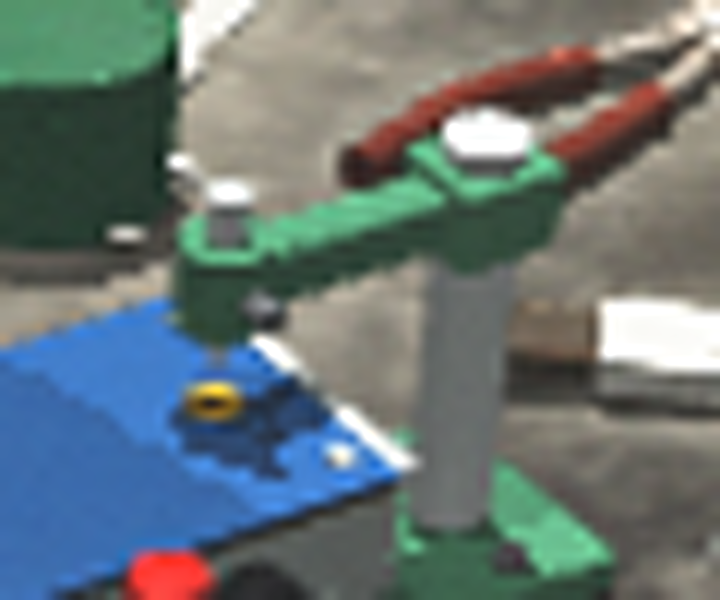

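```bash
python3 - <<'E'
from h import *
job.job_done(); s=env.get_state(); print(s['force'],s['time'])
E
```

```text
the job is handed in; nothing more can be done
the job is handed in; nothing more can be done
```

The job is done and handed in; it used about 16.4 s of the 61 s, and hand-in gave no verdict.

- **Carriage:** I gripped the red handle and slid the carriage about 56 mm, in two moves. The yellow dot ended about 0.5 mm from the punch axis. After pressing it was about 0.4 mm off, and the scene camera shows the tip directly over the dot.
- **Wing:** I gripped the wing with the tool tilted to match the raised cover and turned it clockwise by about 0.63 rad. In the wrist picture the slot lines up with the white line, and the tool angle read -0.01 rad. The side picture showed the cover still up at that point.
- **Cover:** I kept hold of the wing and swung the cover down about its hinge onto the frame. It was held there with about 27 N of downward push at the last reading. The force rose steeply once the cover met the frame, and the tool height matched the wing's fully-down height of 105 mm.

**Disagreement:** the side camera placed the punch itself about 3 mm off from the wrist camera's reading. I compared dot and punch only within the same camera, and on that basis the two cameras agreed to about 1 mm.

The arm never went near the bottle or the spring packs, though I didn't re-measure their positions.

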